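Check the folding stay of the medicine chest

TASK

Check the folding stay on the larger of the two ivory medicine chests: lift its lid by the front bar until the stay on its side locks straight, then let go so that the lid stands on the stay alone for about a second. Then push the stay's knee well down to break it, so that the lid sinks and ends fully shut, and leave the smaller box's lid closed.

Things in the scene. Friction and masses are not known exactly. Their poses are not given: they have to be found in the camera images.
- chest: The larger ivory steel chest, fixed, 160 x 220 x 100 mm (x, y, z); origin: centre of its underside. Lid 8 mm thick, hinged along the far (+x) top rim (x 80, z 100). Handle: level round steel bar 12 mm thick along y, 112 mm clear between its arms; closed, its middle is at x -125, y 0, z 104, 45 mm clear of lid and wall; it can turn in the grip, so the gripper may stay upright.
- lid (a joint): Lid angle of the larger chest, rad: 0 shut, grows as the front rises. Damped: let go, it sinks by itself (2 to 4 s to shut). The stay is straight at 1.31, the highest the lid goes; raise it to 1.28-1.31: a weak spring takes the knee past straight and it locks at about 1.30, holding the lid. Bar path: arc of 205 mm radius about the hinge, which is 4 mm below the bar when shut.
- knee (a point): Knee of the steel folding stay on the chest's left (+y) side: the axis of a black roller, 20 mm in diameter, 44 mm long along the chest's y, centred 150 mm left of the chest's middle. Lid shut: hangs at z 30 mm; stay locked: chest x about -6, z 144 mm. Light to push (under 10 N): pressed straight down 60 mm (35 springs back), the stay folds downward and the lid sinks by itself.
- small_lid (a joint): Lid angle of the smaller ivory box (130 x 140 x 75 mm, similar bar handle but no stay at its side), rad: 0 shut. Not to be opened. The two chests may stand either way round, left and right.

How it is judged:
On the way:
1. the lid stands raised on its locked stay, still, with the robot touching no part of the chest (value of joint lid above 1.2 rad and velocity of joint lid between -0.05 and 0.05 rad/s and contact force between each of the fingers, the arm and chest below 0.2 N), for 0.5 s.
At the end, for the whole second after the job is handed in: the larger chest's lid is fully shut again (within 0.04 rad, about 2 degrees) and at rest, and the smaller box's lid is closed (under 0.1 rad) (value of joint lid below 0.04 rad and velocity of joint lid between -0.05 and 0.05 rad/s and value of joint small_lid below 0.1 rad); the robot touches nothing.
It fails at once if the smaller box's lid is raised (value of joint small_lid above 0.2 rad).
It also fails if it takes over 48 s, if anything falls off the work surface, if the arm or the gripper's body presses on something with over 40 N, if the wrist force passes 120 N, or if a joint passes its speed limit or range.

ROBOT

A 7-joint arm with a two-finger parallel gripper is mounted at the origin on the work surface. World frame = base frame: x ahead of the robot, y to its left, z up, the work surface at z = 0. Lengths are in m, angles in rad, forces in N, time in s.
With the tool pointing down it reaches from about 0.425 to 0.925 m from the base axis. Payload 6.8 kg.
Tool frame: the origin (TCP) lies on the centre line of the jaws, within the pads' length; the fingertips stand 17 mm ahead of it and the grasp point (between the pads) lies 2 mm behind it; z points along the fingers, y is the direction in which the jaws open and shut (so a half turn about z gives the same grasp; the last joint's range is limited). The gripper opens to 85 mm and grips with 20 to 120 N. Pads are 22 mm wide; open, the fingers measure 114 mm over their backs; the gripper's body (76 mm by 85 mm) begins 54 mm behind the grasp point. The pads swing forward as they close: fully open they stand 13 mm farther back than shut.
Start: joints at [-1.458, 0.477, 0.022, 1.555, -0.011, 1.109, -0.083], TCP at [0.148, 0.659, 0.248] pointing down, gripper open.
Joint ranges: [-2.96, 2.96], [-0.34, 2.1], [-1.41, 1.46], [0.24, 2.44], [-1.37, 4.51], [0.17, 1.92], [-2.96, 2.96]. Speed limits (rad/s): [2.39, 2.39, 3.14, 3.14, 3.14, 3.14, 3.14].

INTERFACE

Orientations are given as a unit quaternion [w, x, y, z].
In Python, from bench import arm, read_camera, get_calibration gives the robot as it stands.
- The arm moves only by the tool apply_moves, never from a script. Its argument "steps" is one flat list of numbers, 7 for each row, row after row: the shift along the tool's x, y, z in mm, then the turn, a rotation vector about the tool's x, y, z in degrees, then the finger opening in mm, from 0 to 85.4. In form: [dx, dy, dz, rx, ry, rz, gripper, dx, dy, dz, rx, ry, rz, gripper, ...]. A call has 1 to 5 rows; each row is the pose to reach, as a shift and turn from the pose commanded when the call began, along the tool's axes at that moment; what a row does not reach only later rows make up. A row lasts 1/10 s, in which the tool goes at most 50 mm and 8.59 degrees, less where a joint would pass 70% of its speed; a pose out of reach is approached as far as the arm can. A call with a gripper value outside its range is refused whole. The fingers move at their own pace and stop on an object; "grip_force" is the grip in N (left out, the last holds). Time passes only in rows, so rows that repeat a pose let the fingers close. It gives the time, the measured TCP pose, the force and the opening at its end, in the units of the state.
- arm.state(): the state, without advancing time (a new reading comes with each control period).
- read_camera(name): name is "scene" or "top"; returns the picture (400x640x3 uint8, red, green, blue); there is no depth.
- get_calibration(name): a dict with "fx", "fy", "cx", "cy" (pixels), "rvec" (rotation vector, rad) and "tvec" (3), from world to camera coordinates, as OpenCV has them. Camera axes: x right, y down, z forward; pixel columns grow to the right and rows downward; lengths in m; the calibration is good to about 2 mm. A picture is of the moment at which its call begins. get_calibration takes no time and is no camera call.
- arm.hand_in(): hands the job in, once; it reports no verdict.
The state is a dict: "clock": time; "joint_pos": joint angles; "qvel": joint speeds; "joint_efforts": joint torques, N m; "tcp_pos": TCP position; "eef_rot": TCP orientation; "ft_force": force on the tool from outside, world axes, zero at the start; "torque": the same for the moment, N m; "opening": finger opening in m.
Only numpy, scipy, OpenCV 4.12 (cv2) and the standard library are available. Lean on these libraries where they do the work, as an engineer would, in place of code of your own. Each camera call takes 0.05 s, during which the arm holds its last target.

## Working session

There is one attempt and no reset: what is moved stays moved. The work goes in short steps, Python scripts to look and compute and a tool call to move; the robot and the scene stay as the last step left them, time stands still between calls to the robot, and variables do not carry over. Pictures are saved under pics/ and viewed, and the job is handed in when it is done.

Besides the shell and the picture viewer there is one more tool, called after ">>>" by a JSON object that holds its "method" and its "body". apply_moves: Moves the arm, as the interface text tells. Its arguments: {"type":"object","properties":{"steps":{"type":"array"},"grip_force":{"type":"number"}},"required":["steps"]}

```bash
mkdir -p pics
python3 - <<'E'
from bench import arm, read_camera, get_calibration
import cv2,numpy as np
for n in("scene","top"):
    im=read_camera(n); cv2.imwrite(f"pics/{n}0.png",im[:,:,::-1])
    c=get_calibration(n);print(n,c)
    R=cv2.Rodrigues(np.array(c['rvec'],float))[0];print(-R.T@np.array(c['tvec']).ravel())
print(arm.state())
E
```

```text
scene {'fx': 369.96639052810684, 'fy': 369.96639052810684, 'cx': 317.80988407171594, 'cy': 203.57205326763395, 'rvec': array([ 1.72277701,  1.98832339, -0.65904294]), 'tvec': array([ 0.02996068, -0.41732355,  1.13579923])}
[1.01438157 0.10503181 0.65199298]
top {'fx': 451.75451411291, 'fy': 451.75451411291, 'cx': 320.7365597945394, 'cy': 196.43311503539024, 'rvec': array([ 2.19396856, -2.20803735,  0.13291988]), 'tvec': array([0.04690685, 0.6073258 , 0.85934381])}
[0.53831524 0.08018717 0.90183334]
{'clock': 0.1, 'joint_pos': array([-1.45812274,  0.47774547,  0.02237047,  1.55635215, -0.01150262,
        1.10929349, -0.08307259]), 'qvel': array([ 0.00062539, -0.00312771, -0.00123369, -0.001503  ,  0.00011432,
        0.00038675, -0.00033952]), 'joint_efforts': array([ 4.76889385e-03, -5.97762144e+01,  1.61387153e+00, -2.81953990e+01,
        1.28908144e-02,  5.05515112e-03, -2.48996787e-05]), 'tcp_pos': array([0.14772871, 0.65811792, 0.24740484]), 'eef_rot': array([-2.57268307e-05,  1.10152000e-01,  9.93914403e-01, -8.34543428e-04]), 'ft_force': array([-0.66448425,  0.39009264,  0.27715323]), 'torque': array([-0.00273506,  0.00964871,  0.04084829]), 'opening': 0.08486607055034233}
```

View pics/scene0.png

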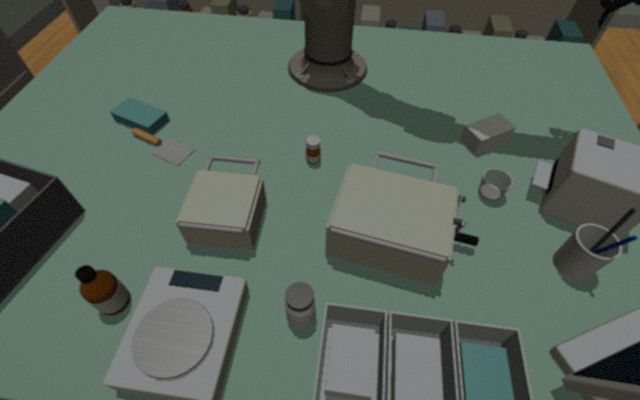

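View pics/top0.png

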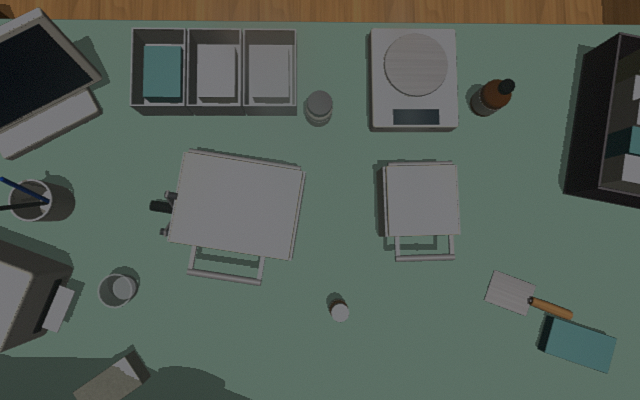

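The large chest is on the left in the top view, with its lid at about (237,205), bar at (225,277) and knee roller at (160,206). The small box is at (421,200). Next I'll zoom in and measure.

```bash
cat > h.py <<'E'
from bench import arm, read_camera, get_calibration
import cv2,numpy as np
def cam(n):
    c=get_calibration(n);R=cv2.Rodrigues(np.array(c['rvec'],float))[0];t=np.array(c['tvec'],float).ravel()
    K=np.array([[c['fx'],0,c['cx']],[0,c['fy'],c['cy']],[0,0,1]]);return K,R,t
def ray(n,uv,z):
    K,R,t=cam(n);o=-R.T@t;d=R.T@np.linalg.inv(K)@np.array([uv[0],uv[1],1.]);return o+d*(z-o[2])/d[2]
def proj(n,P):
    K,R,t=cam(n);p=K@(R@np.asarray(P)+t);return p[:2]/p[2]
E
python3 - <<'E'
from h import *
im=cv2.imread('pics/top0.png')
hsv=cv2.cvtColor(im,cv2.COLOR_BGR2HSV)
for p in[(237,205),(225,277),(120,300),(340,250),(160,207)]: print(p,hsv[p[1],p[0]])
m=((hsv[:,:,1]<40)&(hsv[:,:,2]>130)).astype(np.uint8)
m=cv2.morphologyEx(m,cv2.MORPH_OPEN,np.ones((9,9)))
for c in cv2.findContours(m,0,2)[0]:
    if cv2.contourArea(c)>2500:
        r=cv2.minAreaRect(c); print(r)
        print([ray('top',p,.108)[:2].round(4).tolist() for p in cv2.boxPoints(r)])
cv2.imwrite('pics/z0.png',cv2.resize(im[130:300,130:320],None,fx=4,fy=3.5*4/3.5*.8,interpolation=2)[:600])
E
```

```text
(237, 205) [120   6 122]
(225, 277) [ 90   4 121]
(120, 300) [78 22 58]
(340, 250) [ 73  44 110]
(160, 207) [70 46 33]
```

View pics/z0.png

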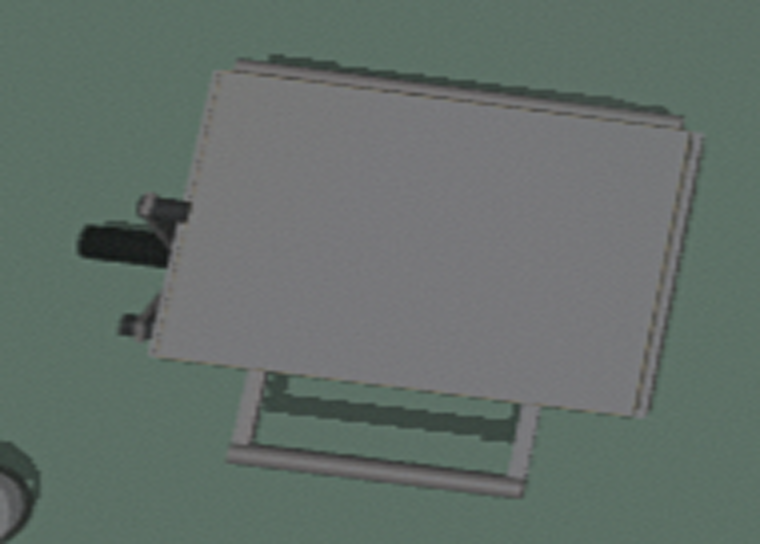

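The zoom shows the lid, the bar from (230,453) to (523,490), and the black roller at (80–165,245) in zoomed pixels. The lid and bar are low-saturation grey against the green, so I'll mask on saturation.

Run:
```python
from h import *
im=cv2.imread('pics/top0.png')
hsv=cv2.cvtColor(im,cv2.COLOR_BGR2HSV)
m0=((hsv[:,:,1]<22)&(hsv[:,:,2]>85)).astype(np.uint8)
m=cv2.morphologyEx(m0,cv2.MORPH_OPEN,np.ones((15,15)))
for c in cv2.findContours(m,0,2)[0]:
    r=cv2.minAreaRect(c)
    if not(180<r[0][0]<460 and 150<r[0][1]<260): continue
    P=np.array([ray('top',p,.108)[:2] for p in cv2.boxPoints(r)])
    print(r,P.round(4).tolist(),'ctr',P.mean(0).round(4),'edges',[np.round([np.linalg.norm(e),np.degrees(np.arctan2(e[1],e[0]))],3).tolist() for e in np.roll(P,-1,0)-P])
# bar
w=np.zeros_like(m0);w[268:288,180:270]=1
n,l,s,ce=cv2.connectedComponentsWithStats(m0*w)
k=1+s[1:,4].argmax();print(s[k])
# column-wise vertical centre
pts=[]
for u in range(196,258):
    v=np.where((l==k)[:,u])[0]
    pts.append((u,v.mean()))
pts=np.array(pts)
vx,vy,x0,y0=cv2.fitLine(pts.astype(np.float32),cv2.DIST_HUBER,0,.01,.01).ravel()
us=np.where((l==k).any(0))[0];
A=[ray('top',(u,y0+(u-x0)*vy/vx),.104) for u in(us.min(),us.max())]
d=A[0]-A[1];print('bar',A,'mid',(A[0]+A[1])/2,np.linalg.norm(d),'yaw',np.degrees(np.arctan2(d[1],d[0]))-90)
# roller
blk=((hsv[:,:,2]<50)).astype(np.uint8);blk[:195]=0;blk[215:]=0;blk[:,:145]=0;blk[:,176:]=0
v,u=np.where(blk);print('roller px',u.min(),u.max(),v.min(),v.max(),ray('top',(u.mean(),v.mean()),.03))
```

```text
((423.0540466308594, 199.94296264648438), (69.25106811523438, 71.19475555419922), 88.40885925292969) [[0.6543, -0.0713], [0.6576, -0.2002], [0.5336, -0.1996], [0.5312, -0.0723]] ctr [ 0.5942 -0.1358] edges [[0.129, -88.518], [0.124, 179.75], [0.127, 91.095], [0.123, 0.466]]
((234.93243408203125, 205.59461975097656), (120.76702117919922, 90.30233001708984), 8.972625732421875) [[0.5254, 0.3107], [0.6811, 0.2892], [0.6472, 0.0801], [0.4909, 0.1053]] ctr [0.5862 0.1963] edges [[0.157, -7.885], [0.212, -99.185], [0.158, 170.837], [0.208, 80.485]]
[187 268  76  18 442]
bar [array([0.47217945, 0.27892776, 0.104     ]), array([0.45086062, 0.14979567, 0.104     ])] mid [0.46152003 0.21436172 0.104     ] 0.13088006335218955 yaw -9.374582389086513
roller px 150 175 197 212 [0.59116256 0.34645743 0.03      ]
```

```bash
cat >> h.py <<'E'
from scipy.spatial.transform import Rotation as Ro
C=np.array([.5855,.1955,0]);YAW=np.radians(-9.0)
ex=np.array([np.cos(YAW),np.sin(YAW),0]);ey=np.array([-ex[1],ex[0],0]);ez=np.array([0,0,1.])
def ch(x,y,z): return C+(x*ex+y*ey+z*ez)/1000
def now():
    s=arm.state();return s['tcp_pos'],Ro.from_quat(np.roll(s['eef_rot'],-1)),s
# target tool: y along +chest x, z down
RT=Ro.from_matrix(np.column_stack([np.cross(ex,-ez),ex,-ez]))
def rel(P,R=RT):
    p,r,s=now();return (r.inv().apply(P-p)*1000).round(1),np.degrees((r.inv()*R).as_rotvec()).round(1)
E
python3 - <<'E'
from h import *
print(rel(ch(-125,0,350)), ch(-125,0,104))
print(proj('top',ch(-125,0,104)),proj('scene',ch(-125,0,104)),proj('scene',ch(-80,110,108)),proj('scene',ch(80,-110,108)))
E
```

```text
(array([-403.7, -363.7, -101.9]), array([-0.1,  0.1, 86.4])) [0.46203896 0.21505431 0.104     ]
[224.18992739 276.9483135 ] [405.42278816 159.23786592] [459.19388297 186.42938031] [326.17835524 223.93052713]
```

>>> {"method": "apply_moves", "body": {"steps": [-34, -30, -20, 0, 0, 7.2, 85, -67, -61, -40, 0, 0, 14.4, 85, -101, -91, -60, 0, 0, 21.6, 85, -135, -121, -80, 0, 0, 28.8, 70, -168, -152, -100, 0, 0, 36, 60]}}

```text
clock: 0.6
tcp_pos: [0.2794, 0.4716, 0.3487]
eef_rot: [-0.0, 0.414, 0.91, -0.0]
ft_force: [1.0, -0.2, -0.3]
opening: 0.06
```

Run:
```python
from h import *
print(rel(ch(-125,0,250)),now()[0],now()[2]['clock'])
```

```text
(array([-313.4,  -30.6,   98.8]), array([-0.,  0., 50.])) [0.27935516 0.47160573 0.34871354] 0.6
```

>>> {"method": "apply_moves", "body": {"steps": [-45, -5, 0, 0, 0, 7.2, 45, -90, -9, 5, 0, 0, 14.4, 45, -135, -13, 15, 0, 0, 21.6, 45, -180, -18, 30, 0, 0, 28.8, 45, -225, -22, 45, 0, 0, 36, 45]}}

```text
clock: 1.1
tcp_pos: [0.4112, 0.2883, 0.3029]
eef_rot: [-0.0, 0.675, 0.738, 0.0]
ft_force: [1.0, 0.8, 0.2]
opening: 0.0448
```

Run:
```python
from h import *
print(rel(ch(-125,0,160)),now()[0],now()[2]['clock'])
```

```text
(array([-77.6,  44.2, 142.9]), array([ 0. , -0. , 14.1])) [0.41117671 0.28833351 0.30291748] 1.1
```

>>> {"method": "apply_moves", "body": {"steps": [-35, 20, 30, 0, 0, 7, 45, -77, 44, 60, 0, 0, 14, 45, -77, 44, 100, 0, 0, 14, 45, -77, 44, 140, 0, 0, 14, 45, -77, 44, 140, 0, 0, 14, 45]}}

```text
clock: 1.6
tcp_pos: [0.4583, 0.2153, 0.1589]
eef_rot: [-0.0, 0.759, 0.651, -0.005]
ft_force: [-0.7, 0.3, 0.2]
opening: 0.045
```

Run:
```python
from h import *
print(rel(ch(-125,0,106)),now()[0],now()[2]['clock'],now()[2]['opening'])
for n in("scene","top"):
    im=read_camera(n)[:,:,::-1]; c=proj(n,ch(-125,0,104)).astype(int)
    a=im[max(0,c[1]-80):c[1]+80,c[0]-100:c[0]+100]
    cv2.imwrite(f'pics/{n}1.png',cv2.resize(a,None,fx=3.5,fy=3.5))
```

```text
(array([ 0.7,  4.1, 52.9]), array([-0.4,  0.4,  0.3])) [0.45827538 0.21530162 0.15889482] 1.6 0.045048768647307676
```

View pics/scene1.png

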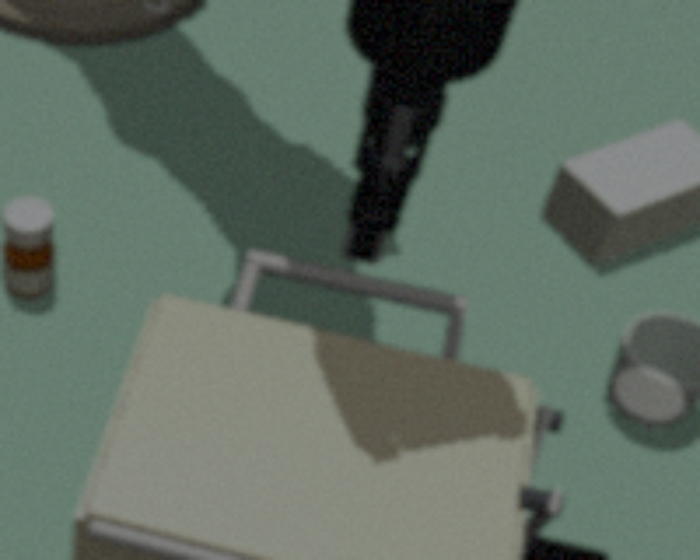

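View pics/top1.png

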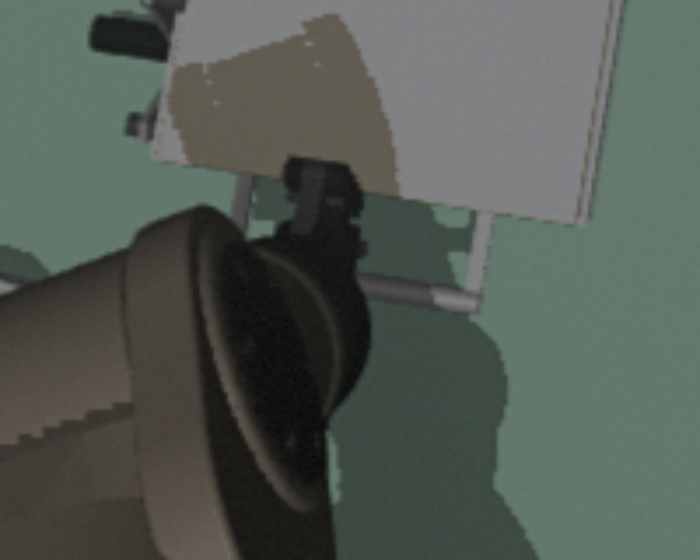

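The fingers straddle the bar's middle at about (370,255) in the scene crop. The TCP was still settling in x, about 4 mm short. I'll descend and close.

>>> {"method": "apply_moves", "body": {"steps": [0, 2, 20, 0, 0, 0, 45, 0, 2, 40, 0, 0, 0, 45, 0, 2, 55, 0, 0, 0, 45, 0, 2, 55, 0, 0, 0, 45, 0, 2, 55, 0, 0, 0, 45]}}

```text
clock: 2.2
tcp_pos: [0.4646, 0.2183, 0.1102]
eef_rot: [0.0, 0.758, 0.652, 0.001]
ft_force: [0.5, -0.2, -0.3]
opening: 0.0448
```

Run:
```python
from h import *
print(rel(ch(-125,0,102)),now()[0],now()[2]['clock'],now()[2]['ft_force'])
```

```text
(array([-3.6, -2.1,  8.2]), array([ 0.1, -0.1,  0.4])) [0.4646279  0.21825128 0.11022419] 2.2 [ 0.48682061 -0.22870612 -0.27449593]
```

>>> {"method": "apply_moves", "body": {"steps": [0, -2, 8, 0, 0, 0, 45, 0, -2, 8, 0, 0, 0, 10, 0, -2, 8, 0, 0, 0, 5, 0, -2, 8, 0, 0, 0, 5, 0, -2, 8, 0, 0, 0, 5], "grip_force": 60}}

```text
clock: 2.7
tcp_pos: [0.4634, 0.2175, 0.101]
eef_rot: [0.001, 0.759, 0.651, 0.002]
ft_force: [4.9, -1.4, -1.4]
opening: 0.0101
```

>>> {"method": "apply_moves", "body": {"steps": [0, 0, 0, 0, 0, 0, 5, 0, 0, 0, 0, 0, 0, 5, 0, 0, 0, 0, 0, 0, 5]}}

```text
clock: 3.0
tcp_pos: [0.4634, 0.2175, 0.1009]
eef_rot: [0.001, 0.759, 0.651, 0.002]
ft_force: [4.7, -0.4, -1.9]
opening: 0.0097
```

Run:
```python
from h import *
p,r,s=now();print(rel(ch(-125,0,102)),p,s['clock'],s['ft_force'],s['opening'])
def bar(t):
    a=t+np.arctan2(4,205);R=np.hypot(205,0)
    return np.array([80-R*np.cos(a),100+R*np.sin(a)])
b0=bar(0)
for t in np.arange(.1,1.35,.1).tolist()+[1.28,1.3,1.31]: print(round(t,2),(bar(t)-b0).round(1))
```

```text
(array([-2.6, -1. , -1.1]), array([ 0.2, -0.1,  0.3])) [0.46340796 0.21747172 0.10089784] 3.0 [ 4.70035709 -0.42911816 -1.87838994] 0.009707088972232488
0.1 [ 1.4 20.4]
0.2 [ 4.9 40.6]
0.3 [10.3 60.4]
0.4 [17.7 79.5]
0.5 [27.  97.8]
0.6 [ 38.1 115. ]
0.7 [ 50.8 131.1]
0.8 [ 65.  145.8]
0.9 [ 80.7 159. ]
1.0 [ 97.6 170.6]
1.1 [115.6 180.5]
1.2 [134.4 188.5]
1.3 [154.  194.6]
1.28 [150.  193.5]
1.3 [154.  194.6]
1.31 [156.  195.1]
```

>>> {"method": "apply_moves", "body": {"steps": [0, 0.5, -12, 0, 0, 0, 5, 0, 2, -24.5, 0, 0, 0, 5, 0, 4, -36.5, 0, 0, 0, 5, 0, 7, -48.5, 0, 0, 0, 5, 0, 10.3, -60.4, 0, 0, 0, 5]}}

```text
clock: 3.5
tcp_pos: [0.4731, 0.2158, 0.1612]
eef_rot: [0.001, 0.759, 0.651, 0.001]
ft_force: [10.7, 0.7, -7.3]
opening: 0.0096
```

>>> {"method": "apply_moves", "body": {"steps": [0, 4, -11.6, 0, 0, 0, 5, 0, 9, -23, 0, 0, 0, 5, 0, 15, -34, 0, 0, 0, 5, 0, 21, -44.6, 0, 0, 0, 5, 0, 27.8, -54.6, 0, 0, 0, 5]}}

```text
clock: 4.0
tcp_pos: [0.4985, 0.2115, 0.2154]
eef_rot: [-0.001, 0.758, 0.652, -0.001]
ft_force: [1.6, -0.2, -5.1]
opening: 0.01
```

Run:
```python
from h import *
p,r,s=now();print(rel(ch(-125+38,0,100+115)),p,s['clock'],s['ft_force'],s['opening'])
im=read_camera("scene")[:,:,::-1];cv2.imwrite('pics/s2.png',im)
```

```text
(array([-2.2,  1.4,  0.4]), array([-0.1,  0.1,  0.3])) [0.49854732 0.21153215 0.21539423] 4.0 [ 1.58435773 -0.19175565 -5.07478965] 0.009995099266724681
```

View pics/s2.png

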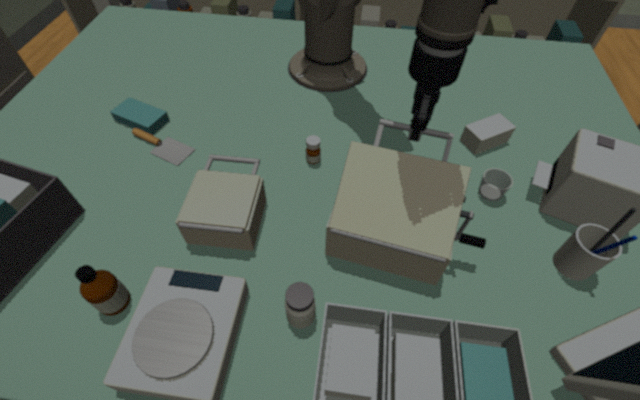

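The lid is rising (bar at (415,130)) and the forces are low, so I'll continue.

>>> {"method": "apply_moves", "body": {"steps": [0, 7.5, -9.8, 0, 0, 0, 5, 0, 15.4, -19.2, 0, 0, 0, 5, 0, 24, -28, 0, 0, 0, 5, 0, 33, -36.4, 0, 0, 0, 5, 0, 42.6, -44, 0, 0, 0, 5]}}

```text
clock: 4.55
tcp_pos: [0.5378, 0.2051, 0.2601]
eef_rot: [-0.003, 0.758, 0.652, -0.004]
ft_force: [-17.4, -2.3, 14.5]
opening: 0.0101
```

>>> {"method": "apply_moves", "body": {"steps": [0, 10, -7, 0, 0, 0, 5, 0, 20.4, -13.8, 0, 0, 0, 5, 0, 31.3, -19.7, 0, 0, 0, 5, 0, 42.3, -25, 0, 0, 0, 5, 0, 53.7, -29.5, 0, 0, 0, 5]}}

```text
clock: 5.05
tcp_pos: [0.5941, 0.1957, 0.2921]
eef_rot: [-0.001, 0.759, 0.651, -0.001]
ft_force: [-12.5, -4.4, 17.4]
opening: 0.0098
```

Run:
```python
from h import *
p,r,s=now();print(rel(ch(-125+134.4,0,100+188.5)),p,s['clock'],s['ft_force'],s['opening'])
```

```text
(array([-1.6,  1. ,  3.6]), array([-0.1,  0. ,  0.3])) [0.59408624 0.1957234  0.29214298] 5.05 [-12.4920651   -4.38337034  17.4001744 ] 0.009826796609591416
```

>>> {"method": "apply_moves", "body": {"steps": [0, 5, -2.5, 0, 0, 0, 5, 0, 10, -4.5, 0, 0, 0, 5, 0, 13, -6, 0, 0, 0, 5, 0, 16, -7, 0, 0, 0, 5, 0, 16, -7, 0, 0, 0, 5]}}

```text
clock: 5.55
tcp_pos: [0.611, 0.193, 0.2973]
eef_rot: [0.001, 0.759, 0.651, -0.0]
ft_force: [-3.2, -3.7, 5.8]
opening: 0.0099
```

Run:
```python
from h import *
p,r,s=now();print(rel(ch(-125+154,0,100+194.6)),p,s['clock'],s['ft_force'],s['opening'])
for n in("scene","top"):
    im=read_camera(n)[:,:,::-1]; c=proj(n,ch(0,80,130)).astype(int)
    a=im[max(0,c[1]-80):c[1]+80,c[0]-100:c[0]+100]
    cv2.imwrite(f'pics/{n}3.png',cv2.resize(a,None,fx=3.5,fy=3.5))
```

```text
(array([-1.5,  3.4,  2.7]), array([0. , 0.1, 0.2])) [0.61101656 0.19296159 0.29726688] 5.55 [-3.22253477 -3.73793479  5.81552788] 0.00991254421286507
```

View pics/scene3.png

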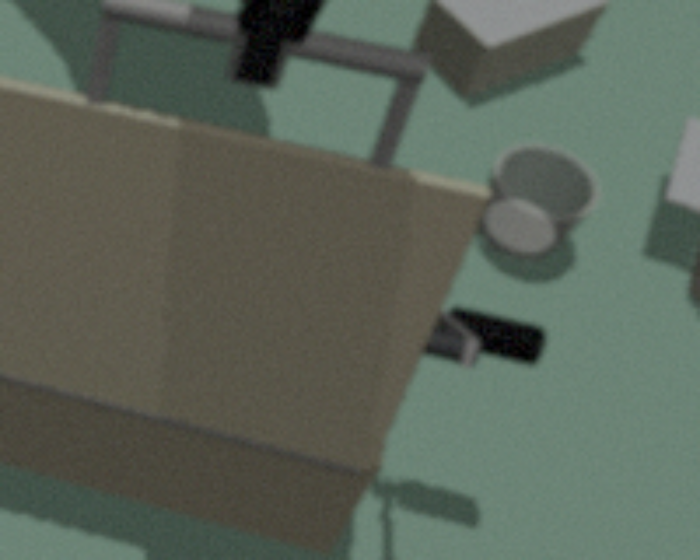

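View pics/top3.png

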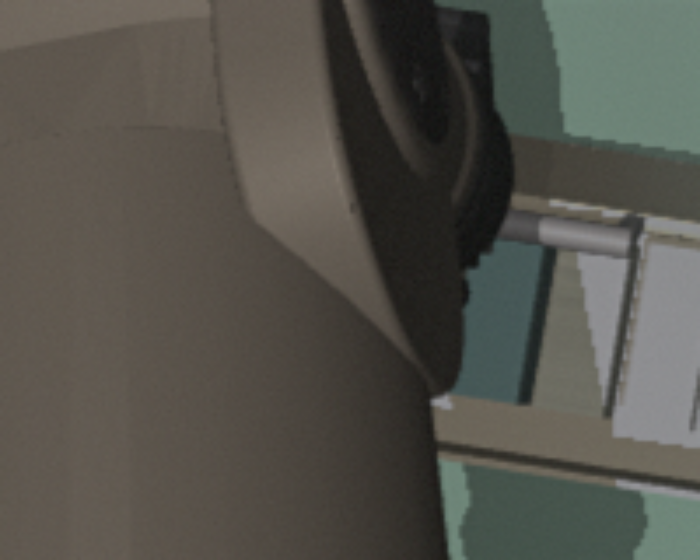

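>>> {"method": "apply_moves", "body": {"steps": [0, 1.5, -0.5, 0, 0, 0, 5, 0, 3, -1, 0, 0, 0, 5, 0, 4.5, -1.3, 0, 0, 0, 5, 0, 4.5, -1.3, 0, 0, 0, 5, 0, 4.5, -1.3, 0, 0, 0, 5]}}

```text
clock: 6.15
tcp_pos: [0.6151, 0.1923, 0.2984]
eef_rot: [0.001, 0.759, 0.651, -0.0]
ft_force: [-2.8, -4.1, 4.9]
opening: 0.0098
```

```bash
cat > k.py <<'E'
from h import *
import sys
p,r,s=now();print(p,s['clock'],s['ft_force'],s['opening'],'dx',((p-np.array([.4634,.2175,.101]))@ex)*1000)
im=read_camera('scene')[:,:,::-1]; print('knee exp locked',proj('scene',ch(-6,150,144)),'lower',proj('scene',ch(-6,150,130)))
c=proj('scene',ch(0,80,130)).astype(int); x0,y0=c[0]-100,max(0,c[1]-80)
a=im[y0:y0+160,x0:x0+200];cv2.imwrite(f'pics/{sys.argv[1]}.png',cv2.resize(a,None,fx=3.5,fy=3.5));print('crop org',x0,y0)
b=(im.max(2)<30).astype(np.uint8);n,l,st,ce=cv2.connectedComponentsWithStats(b)
for i in range(1,n):
    if st[i,4]>60: print(st[i],ce[i].round(1))
E
python3 k.py s4
```

```text
[0.61513713 0.19228575 0.29838468] 6.15 [-2.76379403 -4.13750501  4.858273  ] 0.009782306906900969 dx 153.81337616551585
knee exp locked [486.6396315  210.02365132] lower [483.63345489 214.7715388 ]
crop org 342 127
[ 408    0   88  152 5107] [439.9  63.3]
[306  52  46  14 136] [328.2  60.9]
[547 162  10  31  68] [552.  177.1]
[   0  181   82  118 2557] [ 33.7 233.2]
[595 210  38  36 113] [614.3 227.6]
[473 213  25  14 191] [485.6 219.9]
[ 77 266  19  17 231] [ 85.9 274.1]
[ 575  343   65   42 1271] [617.5 366.8]
```

View pics/s4.png

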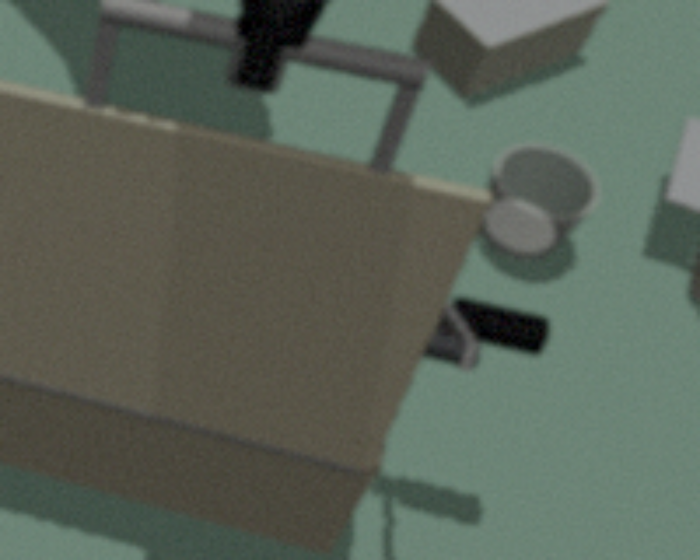

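The roller is at (485.6,220), but locked it should be at (487,210), so the knee isn't past straight yet. I'll nudge further.

>>> {"method": "apply_moves", "body": {"steps": [0, 1, -0.3, 0, 0, 0, 5, 0, 2, -0.5, 0, 0, 0, 5, 0, 3, -0.7, 0, 0, 0, 5, 0, 3, -0.7, 0, 0, 0, 5, 0, 3, -0.7, 0, 0, 0, 5]}}

```text
clock: 6.7
tcp_pos: [0.6174, 0.1921, 0.2994]
eef_rot: [0.0, 0.759, 0.651, -0.001]
ft_force: [-7.7, -3.7, 8.7]
opening: 0.0098
```

```bash
python3 k.py s5 | grep -v '\[ *[0-9]* *[0-9]* *8[28]'
```

```text
[0.61741938 0.19208304 0.29938347] 6.7 [-7.67117642 -3.73957172  8.71685171] 0.009841367595767252 dx 156.09923771161263
knee exp locked [486.6396315  210.02365132] lower [483.63345489 214.7715388 ]
crop org 342 127
[306  54  45  12 133] [327.6  60.9]
[547 162  10  31  73] [551.8 177.8]
[   0  180   83  117 2511] [ 33.5 233.1]
[475 208  25  14 209] [487.  214.4]
[591 210  42  41 130] [613.1 228.7]
[ 77 266  19  17 231] [ 85.9 274.2]
[ 575  343   65   42 1267] [617.5 366.7]
```

>>> {"method": "apply_moves", "body": {"steps": [0, 1, -0.2, 0, 0, 0, 5, 0, 2, -0.4, 0, 0, 0, 5, 0, 2, -0.4, 0, 0, 0, 5, 0, 2, -0.4, 0, 0, 0, 5]}}

```text
clock: 7.15
tcp_pos: [0.6181, 0.192, 0.2995]
eef_rot: [-0.001, 0.759, 0.652, -0.002]
ft_force: [-12.4, -4.3, 10.7]
opening: 0.0101
```

```bash
python3 k.py s6 | grep -E 'dx|^\[4[78]'
```

```text
[0.61806248 0.19200458 0.29948552] 7.15 [-12.38482355  -4.34364194  10.65784927] 0.010110998849263005 dx 156.74669430310823
[474 209  25  14 206] [486.4 215.2]
```

```bash
python3 - <<'E'
from h import *
K,R,t=cam('scene');o=-R.T@t
for uv in[(485.6,219.9),(487,214.4),(486.4,215.2),(486.6,210)]:
    d=R.T@np.linalg.inv(K)@np.array([*uv,1.]);
    for y in(.150,.155):
        k=((y-(o-C)@ey))/(d@ey);P=o+k*d-C;print(uv,y,(P@ex*1000).round(1),(P[2]*1000).round(1))
E
python3 k.py s7
```

```text
(485.6, 219.9) 0.15 13.1 140.7
(485.6, 219.9) 0.155 0.8 125.8
(487, 214.4) 0.15 5.5 146.5
(487, 214.4) 0.155 -7.1 131.8
(486.4, 215.2) 0.15 5.2 143.7
(486.4, 215.2) 0.155 -7.4 129.0
(486.6, 210) 0.15 -6.2 143.8
(486.6, 210) 0.155 -19.1 129.1
[0.61805919 0.19199012 0.29950747] 7.2 [-11.37442709  -5.42001515   9.59988575] 0.0094240227196167 dx 156.7457044408926
knee exp locked [486.6396315  210.02365132] lower [483.63345489 214.7715388 ]
crop org 342 127
[ 408    0   88  153 5172] [440.1  64.2]
[306  52  45  14 143] [328.4  60.8]
[546 162  11  31  72] [551.7 177.9]
[   0  180   82  120 2533] [ 33.7 232.8]
[474 209  26  14 207] [486.5 215.3]
[591 210  41  40 102] [613.  228.9]
[ 76 266  20  17 236] [ 85.9 274.1]
[ 576  343   64   42 1275] [617.9 366.8]
```

View pics/s7.png

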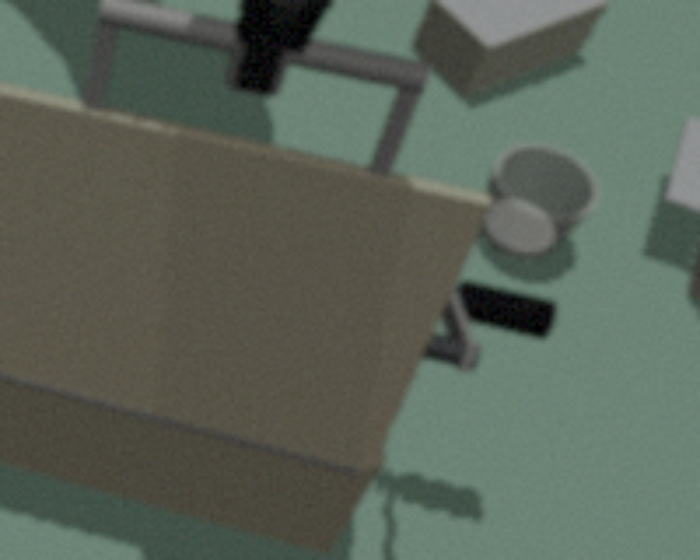

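The roller has risen relative to the previous view, to about (487,215). To test the lock, I'll ease the bar back a few mm and see whether the stay takes the load.

>>> {"method": "apply_moves", "body": {"steps": [0, -1.5, 0.4, 0, 0, 0, 5, 0, -3, 0.8, 0, 0, 0, 5, 0, -4.5, 1.2, 0, 0, 0, 5, 0, -6, 1.5, 0, 0, 0, 5, 0, -6, 1.5, 0, 0, 0, 5]}}

```text
clock: 7.75
tcp_pos: [0.6144, 0.1926, 0.2986]
eef_rot: [0.001, 0.759, 0.651, 0.0]
ft_force: [-4.1, -5.3, 7.5]
opening: 0.0097
```

```bash
python3 k.py s8 | grep -E 'dx|^\[4[78]'; python3 -c "
from h import *
print(proj('scene',ch(-6,172,144)),proj('scene',ch(-6,172,154)),proj('scene',ch(-6,172,130)))"
```

```text
[0.61436669 0.19256625 0.29863804] 7.75 [-4.09146532 -5.26146945  7.51794584] 0.009737293472388378 dx 153.00853475154602
[476 204  25  14 220] [487.9 210.6]
[499.99832412 213.14826596] [502.39560618 209.67243181] [496.74226012 217.86925337]
```

View pics/s8.png

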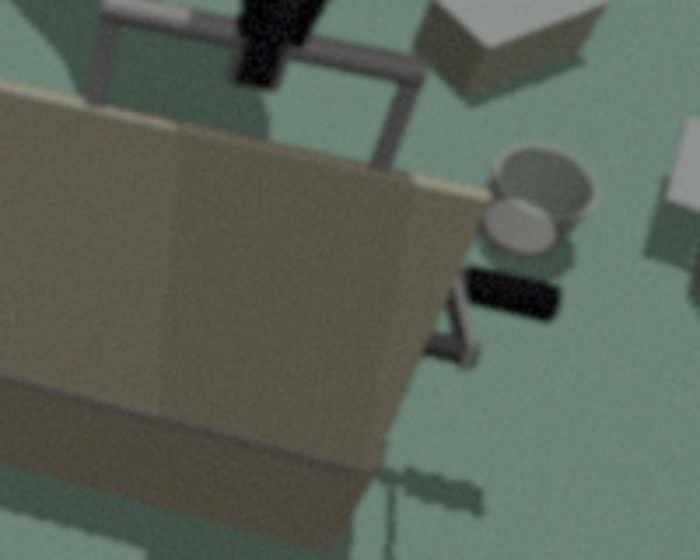

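As the lid eased back, the knee went up to (488,210.6), so it is past centre and locked. I'll ease a touch more to put the load on the stay, then release.

>>> {"method": "apply_moves", "body": {"steps": [0, -1, 0.3, 0, 0, 0, 5, 0, -1, 0.3, 0, 0, 0, 5, 0, -1, 0.3, 0, 0, 0, 5]}}

```text
clock: 8.1
tcp_pos: [0.6141, 0.1927, 0.2985]
eef_rot: [0.001, 0.759, 0.651, 0.001]
ft_force: [-2.7, -5.2, 6.8]
opening: 0.0099
```

```bash
python3 k.py s9 | grep -E 'dx|^\[4[78]'
```

```text
[0.61409235 0.19265911 0.29854255] 8.1 [-2.68565684 -5.21414827  6.78400851] 0.009875713539048314 dx 152.72304561972152
[476 204  25  14 218] [488.  210.7]
```

>>> {"method": "apply_moves", "body": {"steps": [0, 0, 0, 0, 0, 0, 20, 0, 0, 0, 0, 0, 0, 45, 0, 0, 0, 0, 0, 0, 45, 0, 0, 0, 0, 0, 0, 45]}}

```text
clock: 8.55
tcp_pos: [0.6127, 0.195, 0.2963]
eef_rot: [-0.0, 0.758, 0.652, -0.0]
ft_force: [0.2, -0.2, 0.4]
opening: 0.0453
```

>>> {"method": "apply_moves", "body": {"steps": [0, 0, -15, 0, 0, 0, 45, 0, 0, -35, 0, 0, 0, 45, 0, 0, -60, 0, 0, 0, 45, 0, 0, -80, 0, 0, 0, 45, 0, 0, -100, 0, 0, 0, 45]}}

```text
clock: 9.05
tcp_pos: [0.6129, 0.1945, 0.3987]
eef_rot: [0.0, 0.758, 0.652, 0.001]
ft_force: [-0.1, 0.4, 0.4]
opening: 0.0451
```

```bash
python3 k.py s10 | grep -E 'dx|^\[4[78]'; python3 -c "
from h import *
print(rel(ch(-6,155,300)))"
```

```text
[0.61289722 0.19448697 0.39870598] 9.05 [-0.14094595  0.41707908  0.36840276] 0.045091652754923196 dx 151.25669643846584
[476 204  25  14 224] [488.  210.5]
(array([151.2, -34.1, 102.7]), array([ 0.3, -0.2,  0.3]))
```

View pics/s10.png

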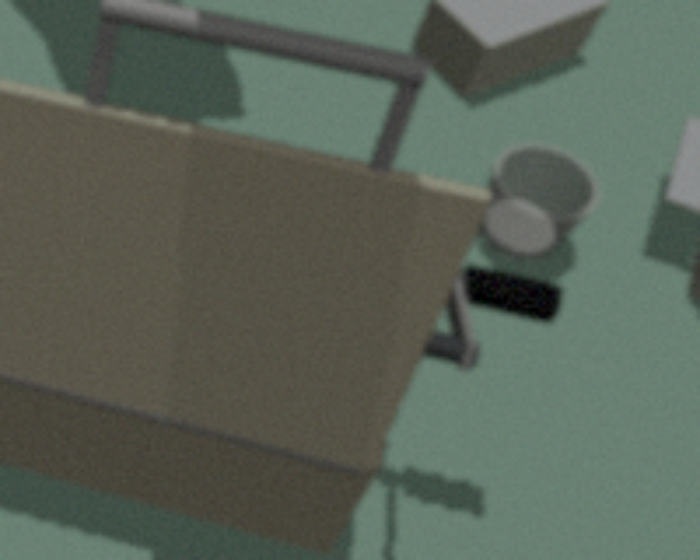

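The lid stands alone, with the roller still at (488,210.5). I'll move over the roller with fingers closed and the tool tilted 15° so the body leans outward, away from the lid.

```bash
cat >> h.py <<'E'
RB=RT*Ro.from_euler('y',-15,degrees=True)
def tip(x,y,z): return ch(x,y,z)-RB.as_matrix()[:,2]*.017
E
python3 -c "
from h import *
print(RB.as_matrix()@[0,0,1],ey)
print(rel(tip(0,158,280),RB))"
```

```text
[-0.04048822 -0.25563255 -0.96592583] [0.15643447 0.98768834 0.        ]
(array([158.5, -28. , 106.3]), array([  0.4, -15.2,   0.3]))
```

>>> {"method": "apply_moves", "body": {"steps": [30, -5, 0, 0, 0, 0, 5, 70, -15, 0, 0, 0, 0, 0, 110, -25, 0, 0, -5, 0, 0, 150, -29, 0, 0, -10, 0, 0, 161, -29, 30, 0, -15, 0, 0]}}

```text
clock: 9.6
tcp_pos: [0.6081, 0.3651, 0.3701]
eef_rot: [0.086, 0.75, 0.649, -0.095]
ft_force: [-0.0, 1.0, -0.7]
opening: -0.0002
```

```bash
python3 k.py s11 | grep -E 'dx|^\[4[78]'; python3 -c "
from h import *
print(rel(tip(0,158,170),RB), now()[2]['opening'])"
```

```text
[0.60813233 0.3651125  0.37013923] 9.6 [-0.01555753  1.02744555 -0.66871041] -0.0001875116711266989 dx 119.85875485175228
[476 204  25  14 230] [487.7 210.6]
(array([ 36. ,   8.5, 169.1]), array([-0.1,  0.5,  1.1])) -0.0004486812687506699
```

>>> {"method": "apply_moves", "body": {"steps": [8, 2, 40, 0, 0, 0, 0, 16, 4, 80, 0, 0, 0, 0, 26, 6, 120, 0, 0, 0, 0, 32, 8, 145, 0, 0, 0, 0, 32, 8, 145, 0, 0, 0, 0]}}

```text
clock: 10.15
tcp_pos: [0.6132, 0.349, 0.214]
eef_rot: [0.085, 0.752, 0.646, -0.103]
ft_force: [0.3, 0.5, -0.7]
opening: -0.0003
```

```bash
python3 k.py s12 | grep -E 'dx|^\[4[78]'; python3 -c "
from h import *
print(rel(tip(0,158,170),RB), now()[2]['opening'])
im=read_camera('top')[:,:,::-1];cv2.imwrite('pics/t12.png',im)"
```

```text
[0.61318899 0.34904793 0.21398973] 10.15 [ 0.28761192  0.53573545 -0.68798497] -0.00027988167707734975 dx 127.3662064390072
[475 204  26  14 234] [487.6 210.5]
(array([13.4, -4.4, 28. ]), array([-0. ,  0.1,  0.4])) -0.0002034468948050158
```

View pics/s12.png

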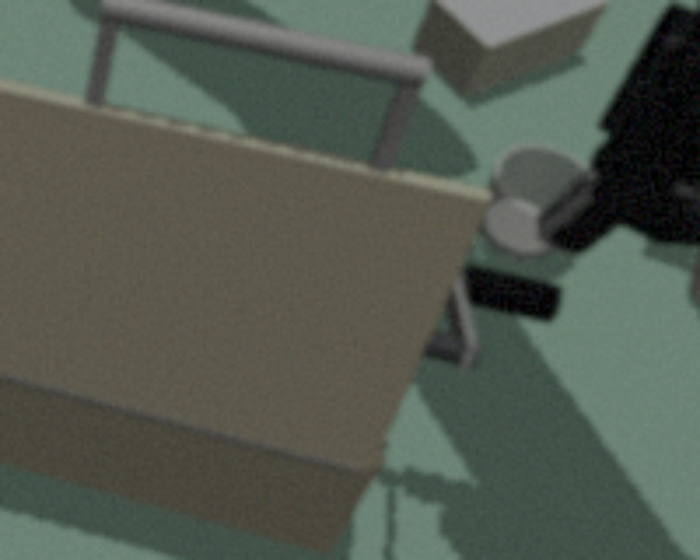

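View pics/t12.png

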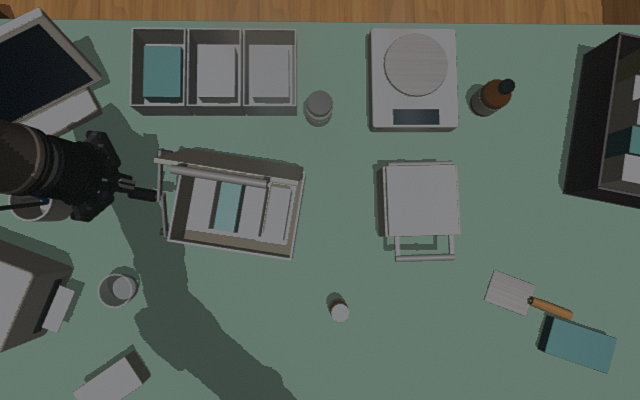

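Run:
```python
from h import *
im=cv2.imread('pics/t12.png');cv2.imwrite('pics/t12z.png',cv2.resize(im[120:260,70:250],None,fx=4,fy=4))
for uv,z in[((143,194),.144),((125,184),.19)]:
    P=ray('top',uv,z)-C;print((P@ex*1000).round(1),(P@ey*1000).round(1))
P=cv2.triangulatePoints(*[ (lambda K,R,t:K@np.column_stack([R,t]))(*cam(n)) for n in('top','scene')],np.array([[3.],[181]]),np.array([[634.],[237]]));print((P[:3]/P[3]).ravel())
```

```text
-5.3 148.5
4.5 162.2
[0.62656162 0.5703091  0.1466263 ]
```

View pics/t12z.png

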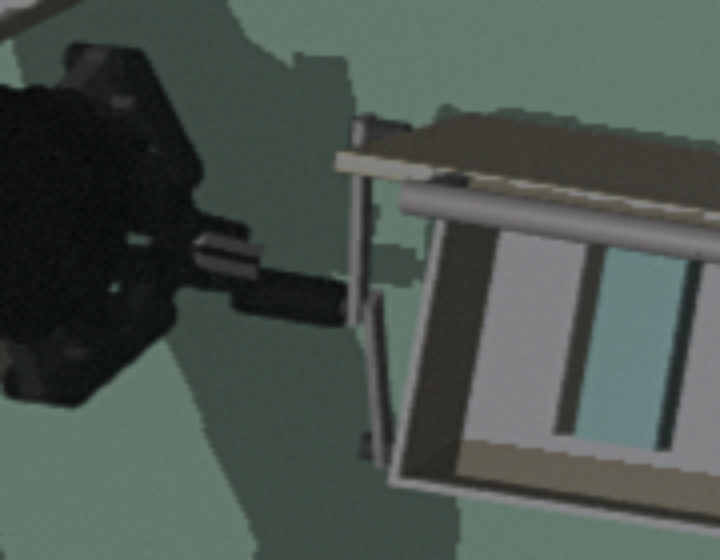

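The top view puts the knee at chest (-5, 148) mm, as expected, with the fingertips just above and outboard of it. Working out the press.

Run:
```python
from h import *
for P in [(1,156,162),(3,156,145),(5,156,130),(8,156,115),(10,156,100),(11,156,88)]: print(P,rel(tip(*P),RB)[0])
```

```text
(1, 156, 162) [13.3 -4.5 38.5]
(3, 156, 145) [17.7 -2.5 54.9]
(5, 156, 130) [21.6 -0.5 69.4]
(8, 156, 115) [25.4  2.5 83.9]
(10, 156, 100) [29.3  4.5 98.4]
(11, 156, 88) [ 32.4   5.5 110. ]
```

>>> {"method": "apply_moves", "body": {"steps": [13, -4, 30, 0, 0, 0, 0, 14, -4, 40, 0, 0, 0, 0, 16, -3, 48, 0, 0, 0, 0, 18, -2, 56, 0, 0, 0, 0]}}

```text
clock: 10.65
tcp_pos: [0.6166, 0.3533, 0.1622]
eef_rot: [0.086, 0.752, 0.646, -0.096]
ft_force: [2.8, -0.6, 2.9]
opening: 0.0
```

```bash
python3 k.py s13 | grep -E 'dx|^\[4[78]'
python3 - <<'E'
from h import *
for P in [(5,156,130),(8,156,115),(10,156,100),(11,156,85)]: print(P,rel(tip(*P),RB)[0])
E
```

```text
[0.6165601  0.35330428 0.16216967] 10.65 [ 2.76933434 -0.5549111   2.90763051] 8.764069456237524e-07 dx 130.02997884320516
(5, 156, 130) [ 3.9 -0.2 13.4]
(8, 156, 115) [ 7.8  2.7 27.9]
(10, 156, 100) [11.6  4.6 42.4]
(11, 156, 85) [15.5  5.6 56.9]
```

View pics/s13.png

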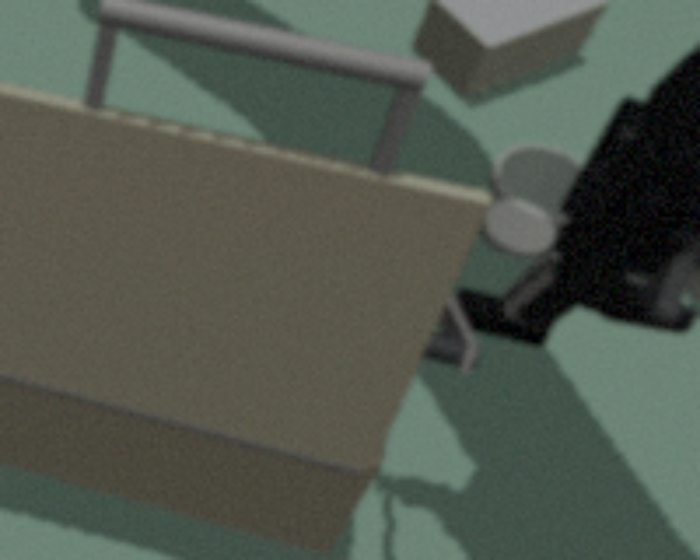

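The fingertips are on the roller and it is moving down, at about 3 N. Continuing the press.

>>> {"method": "apply_moves", "body": {"steps": [4, 0, 13, 0, 0, 0, 0, 8, 3, 28, 0, 0, 0, 0, 12, 4.5, 42, 0, 0, 0, 0, 15.5, 5.5, 57, 0, 0, 0, 0, 17, 6, 62, 0, 0, 0, 0]}}

```text
clock: 11.2
tcp_pos: [0.6215, 0.353, 0.0966]
eef_rot: [0.086, 0.752, 0.646, -0.097]
ft_force: [1.6, 0.1, 1.6]
opening: -0.0001
```

```bash
python3 k.py s14 | grep -E 'dx|^\[4[78]'
python3 - <<'E'
from h import *
for P in [(11,156,75)]: print(P,rel(tip(*P),RB)[0])
E
```

```text
[0.62150036 0.35300975 0.09659612] 11.2 [1.5513646  0.12627054 1.59592828] -5.2222930737705395e-05 dx 134.95548244461045
(11, 156, 75) [0.5 1.2 3.8]
```

View pics/s14.png

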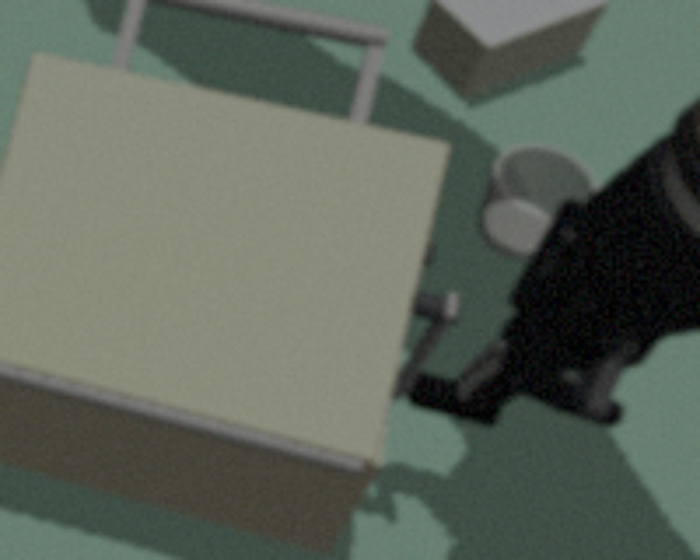

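The stay has folded and the lid is sinking. I'll withdraw up and outward.

>>> {"method": "apply_moves", "body": {"steps": [0, 0, 0, 0, 0, 0, 0, 10, 0, -15, 0, 0, 0, 0, 25, 0, -50, 0, 0, 0, 0, 40, 0, -95, 0, 0, 0, 0, 50, 0, -140, 0, 0, 0, 0]}}

```text
clock: 11.75
tcp_pos: [0.6313, 0.4378, 0.2184]
eef_rot: [0.085, 0.752, 0.647, -0.1]
ft_force: [0.6, 0.3, 0.8]
opening: 0.0002
```

>>> {"method": "apply_moves", "body": {"steps": [0, 0, -40, 0, 0, 0, 0, 0, 0, -80, 0, 0, 0, 0, 0, 0, -100, 0, 0, 0, 0, 0, 0, -100, 0, 0, 0, 0, 0, 0, -100, 0, 0, 0, 0]}}

```text
clock: 12.25
tcp_pos: [0.6359, 0.4619, 0.3136]
eef_rot: [0.085, 0.752, 0.646, -0.099]
ft_force: [-1.5, 0.2, 0.4]
opening: -0.0
```

>>> {"method": "apply_moves", "body": {"steps": [0, 0, 0, 0, 0, 0, 0, 0, 0, 0, 0, 0, 0, 0, 0, 0, 0, 0, 0, 0, 0, 0, 0, 0, 0, 0, 0, 0, 0, 0, 0, 0, 0, 0, 0]}}

```text
clock: 12.75
tcp_pos: [0.6362, 0.462, 0.3137]
eef_rot: [0.085, 0.752, 0.646, -0.099]
ft_force: [-0.1, -0.4, -0.2]
opening: -0.0
```

>>> {"method": "apply_moves", "body": {"steps": [0, 0, 0, 0, 0, 0, 0, 0, 0, 0, 0, 0, 0, 0, 0, 0, 0, 0, 0, 0, 0, 0, 0, 0, 0, 0, 0, 0, 0, 0, 0, 0, 0, 0, 0]}}

```text
clock: 13.25
tcp_pos: [0.6362, 0.4621, 0.3139]
eef_rot: [0.085, 0.752, 0.646, -0.099]
ft_force: [-0.5, -0.4, -0.0]
opening: -0.0002
```

>>> {"method": "apply_moves", "body": {"steps": [0, 0, 0, 0, 0, 0, 0, 0, 0, 0, 0, 0, 0, 0, 0, 0, 0, 0, 0, 0, 0, 0, 0, 0, 0, 0, 0, 0, 0, 0, 0, 0, 0, 0, 0]}}

```text
clock: 13.75
tcp_pos: [0.6362, 0.4621, 0.3139]
eef_rot: [0.085, 0.752, 0.646, -0.099]
ft_force: [-0.7, -0.3, 1.0]
opening: -0.0001
```

>>> {"method": "apply_moves", "body": {"steps": [0, 0, 0, 0, 0, 0, 0, 0, 0, 0, 0, 0, 0, 0, 0, 0, 0, 0, 0, 0, 0, 0, 0, 0, 0, 0, 0, 0, 0, 0, 0, 0, 0, 0, 0]}}

```text
clock: 14.25
tcp_pos: [0.6363, 0.4621, 0.3139]
eef_rot: [0.085, 0.752, 0.646, -0.099]
ft_force: [0.7, 0.2, -0.4]
opening: -0.0001
```

Run:
```python
from h import *
for n in('scene','top'): cv2.imwrite(f'pics/{n}15.png',read_camera(n)[:,:,::-1])
print(now()[2]['clock'],now()[2]['ft_force'],now()[0])
```

```text
14.35 [ 0.36580353 -0.03648874  0.38304323] [0.63622683 0.46211872 0.31387435]
```

View pics/scene15.png

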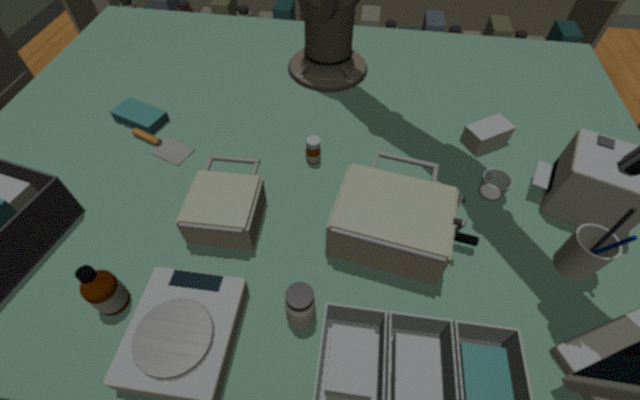

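View pics/top15.png

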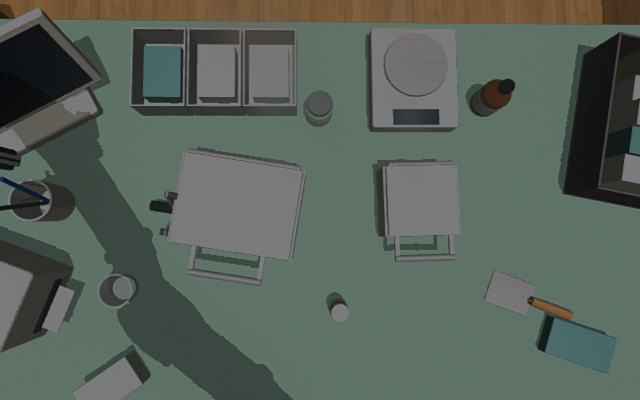

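Both lids look shut: the bar is at (225,277) in the top view, as at the start, and the roller hangs at (160,206). I'll wait one more second and compare numerically with the first pictures.

>>> {"method": "apply_moves", "body": {"steps": [0, 0, 0, 0, 0, 0, 0, 0, 0, 0, 0, 0, 0, 0, 0, 0, 0, 0, 0, 0, 0, 0, 0, 0, 0, 0, 0, 0, 0, 0, 0, 0, 0, 0, 0]}}

```text
clock: 14.85
tcp_pos: [0.6362, 0.4621, 0.3139]
eef_rot: [0.085, 0.752, 0.646, -0.099]
ft_force: [-0.4, -0.3, 0.1]
opening: 0.0002
```

>>> {"method": "apply_moves", "body": {"steps": [0, 0, 0, 0, 0, 0, 0, 0, 0, 0, 0, 0, 0, 0, 0, 0, 0, 0, 0, 0, 0, 0, 0, 0, 0, 0, 0, 0, 0, 0, 0, 0, 0, 0, 0]}}

```text
clock: 15.35
tcp_pos: [0.6363, 0.4621, 0.3139]
eef_rot: [0.085, 0.752, 0.646, -0.099]
ft_force: [-0.3, 0.2, 0.6]
opening: -0.0001
```

Run:
```python
from h import *
for n in('scene','top'):
    a=cv2.imread(f'pics/{n}0.png',0);c=cv2.cvtColor(read_camera(n),cv2.COLOR_RGB2GRAY)
    for nm,P in[('bar',ch(-125,0,104)),('roller',ch(-18,155,30)),('smallbox',[.47,-.14,.08])]:
        u,v=proj(n,P).astype(int);A=a[v-15:v+15,u-38:u+38].astype(np.float32);B=c[v-15:v+15,u-38:u+38].astype(np.float32)
        print(n,nm,np.round(cv2.phaseCorrelate(A,B,cv2.createHanningWindow(A.shape[::-1],5)),2) if 0 else np.round(cv2.phaseCorrelate(A,B)[0],2),np.abs(A-B).mean().round(2))
print(now()[2]['ft_force'],now()[2]['clock'],np.abs(now()[2]['qvel']).max())
```

```text
scene bar [-0.42  0.1 ] 15.93
scene roller [-0.14 -0.09] 12.89
scene smallbox [-0.07  0.  ] 2.77
top bar [-0.06  0.01] 3.05
top roller [0.13 0.03] 6.37
top smallbox [0.03 0.01] 3.46
[-0.4454619   0.20705337  0.58035781] 15.45 0.0016986554252389696
```

```bash
python3 -c "
from bench import arm
print(arm.hand_in())"
```

```text
the job is handed in; nothing more can be done
None
```

The larger chest's stay works. It locked and held the lid up by itself, then folded when I pushed the knee down, and the lid sank shut. I handed the job in at about 15.5 s; no verdict was reported.

- **Lift and lock:** I lifted the lid by the front bar to about 1.3 rad. My first stop was slightly short of locking, so I nudged it further. As the bar eased back, the knee rose past straight to pixel (488, 210.6), close to the expected (487, 210), and the stay took the load.
- **Standing alone:** I released the bar, and the lid stood on the stay for about 2 s. The roller did not move between pictures.
- **Breaking the stay:** With the fingers closed, I pushed the knee down about 70 mm, with about 3 N measured on the way down. The stay folded, and I withdrew the arm while the lid sank.
- **Last checks:** The bar, roller and smaller box are within about 0.4 pixel of where they started. The largest shift, 0.42 px sideways on the bar in the scene view, I put down to changed arm shadows. The arm was still, and the wrist force was at noise level (under 1 N).

No check failed or disagreed. I judged the lid angle from pictures and arm positions, because the joint value cannot be read.

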